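# Hold the pump cover ready over the bore

## Robot

A 6-joint arm with a two-finger parallel gripper is mounted at the origin on the work surface. World frame = base frame: x ahead of the robot, y to its left, z up, the work surface at z = 0. Lengths are in m, angles in rad, forces in N, time in s.
With the tool pointing down it reaches from about 0.375 to 0.9 m from the base axis. Payload 3.1 kg.
Tool frame: the origin (TCP) lies between the finger pads; the fingertips stand robot.finger_overhang ahead of it and the grasp point (between the pads) lies 3 mm ahead of it (robot.finger_overhang is the distance from the TCP to the fingertips, in m); z points along the fingers, y is the line along which they close (so a half turn about z gives the same grasp; the last joint's range is limited). The gripper opens to 87 mm and grips with 3 to 60 N. Pads are 19 mm wide; open, the fingers measure 117 mm over their backs; the gripper's body (75 mm by 190 mm) begins 51 mm behind the grasp point.
Start: joints at [-1.401, 0.527, 1.433, -0, 1.181, -0.178], TCP at [0.213, -0.588, 0.245] pointing down, gripper open.
Joint ranges: [-3.08, 3.08], [-0.75, 2.2], [0.22, 2.44], [-1.43, 4.57], [0, 2.65], [-2.85, 2.85]. Speed limits (rad/s): [2.79, 2.79, 3.14, 3.14, 3.14, 3.14].

## Interface

Orientations are given as a unit quaternion [x, y, z, w].
In Python, from rig import get_obs, vision, hand_in, nets, robot gives the robot as it stands.
- The arm moves only by the tool apply_moves, never from a script. Its argument "series" is a list of rows, each an object with "offset": the shift along the world's x, y, z in cm, a list of three; "rot": the turn, a rotation vector about the world's x, y, z in degrees, a list of three. A call has 1 to 20 rows; each row is the pose to reach, as a shift and turn from the pose commanded when the call began; what a row does not reach only later rows make up. A row lasts 1/10 s, in which the tool goes at most 50 mm and 8.59 degrees, less where a joint would pass 70% of its speed; a pose out of reach is approached as far as the arm can. A call with a gripper value outside its range is refused whole. "hand" is the opening, from 0 (shut) to 1 (fully open), set as the call begins (left out, the last holds). The fingers move at their own pace and stop on an object; "newtons" is the grip in N (left out, the last holds). Time passes only in rows, so rows that repeat a pose let the fingers close. It gives the time, the measured TCP pose, the force, the opening and the grip force at its end, in the units of the state.
- get_obs(): the state, without advancing time (a new reading comes with each control period).
- vision.camera(name): name is "scene" or "top" or "wrist"; returns the picture (400x640x3 uint8, red, green, blue); there is no depth.
- vision.calibration(name): a dict with "K" (3x3 intrinsics, pixels), "R" (3x3) and "t" (3): a world point X has camera coordinates R X + t. Camera axes: x right, y down, z forward; pixel columns grow to the right and rows downward; lengths in m; the calibration is good to about 2 mm. A picture is of the moment at which its call begins: read the wrist's pose just before it. calibration takes no time and is no camera call; for the wrist camera it gives the pose at the moment of the call.
- hand_in(): hands the job in; it is judged then, once.
Trained networks look in the newest picture that a camera, given by its name, has taken for a name from the list of things; names that differ only in an ending like _2 or _b are one class to them, and where a whole thing is asked for, a point or a joint stands for the part that bears it (a point fixed in the world has none). Each returns a list of dicts, best first, with "conf" (0 to 1); they miss things now and then, are a little off and sometimes report something else, mostly with a low value. They report only what shows in the picture. A call takes as long as a camera call. They do not tell look-alikes from the thing itself.
- nets.search_frame(camera, query): "centre" ([x, y, z] in m, in world coordinates, good to about 4 mm: the middle of the surface that is visible of it).
- nets.spot_point(camera, query): "centre" ([x, y, z] in m, in world coordinates, good to about 4 mm: a listed point, or the origin of a listed thing).
The state is a dict: "time": time; "q": joint angles; "joint_velocities": joint speeds; "joint_torque": joint torques, N m; "position": TCP position; "tool_rot": TCP orientation; "ft_force": force on the tool from outside, world axes, zero at the start; "moment": the same for the moment, N m; "grip_width": finger opening in m; "grip_force": force on a finger pad.
Only numpy, scipy, OpenCV 4.12 (cv2) and the standard library are available. Lean on these libraries where they do the work, as an engineer would, in place of code of your own. Each camera call takes 0.05 s, during which the arm holds its last target. There are 200 camera calls.

## Task

Push the pump's carriage by its post along the slide to the left until it is fully home against the end stop. Then pick up the cover with the oblong flange, carry it over the socket rack, and finish while still holding it upright and still about 10 mm above the pump's bore, centred and with its long flange in line with the pump's, ready to be lowered. The cover must not touch the pump, its slide or the rack; leave the round cover and everything else on the bench where it is.

Things in the scene. Friction and masses are not known exactly. Their poses are not given: they have to be found in the camera images.
- carriage (a joint): Travel in m of the pump's carriage along the slide: 0 at the robot's right end, 0.190 against the end stop at the left end (a dark steel block across the slide). Grows along +y of bore. Friction of about 4 N and light damping, no spring: it stays where it is left. Carriage with pump, about 4 kg, is only pushed, never lifted.
- bore (a point): Centre of the bore's mouth in the flat top of the pump, 126 mm above the bench. The pump is an aluminium casting clamped on the carriage; its oblong top flange is 84 mm along this point's x by 56 mm along y, with four bolt holes and a round bore 41 mm wide, 22 mm deep. z is up, y runs along the slide to the left end stop. Moves with the carriage.
- post (a point): Centre of the top of the carriage's push post: upright black round post, 22 mm diameter, 64 mm tall above the carriage plate, top 108 mm above the bench; on the robot's side of the pump, 88 mm from the bore's axis in -x of bore. Axes as bore.
- cover: The pump's cover, loose, upright on the bench. Origin: centre of its underside, z up. From below: aluminium spigot 39 mm diameter, z 0-12 mm; oblong flange 84 mm (x) by 56 mm (y), z 12-22; round boss 38 mm diameter, z 22-36; steel tang, a flat-sided block 24 mm (x) by 14 mm (y), z 36-72. 0.25 to 0.5 kg. Best gripped on the tang's flats, fingers closing along y.
- round_cover: The cover of another pump, loose, to be left alone: same metals and similar size, but a round flange (72 mm diameter) and a round steel stub (18 mm diameter), 66 mm tall. Origin at the centre of its underside. It and the cover may stand in each other's places.
- rack: Socket rack fixed on the bench between the covers and the slide: grey bar 280 mm along its x, 48 mm along its y, 35 mm high, with a row of seven steel sockets standing in it, the tallest reaching 83 mm above the bench. Origin at the centre of its underside.
- oil_bottle: Bystander: standing white bottle with a red cap, 52 mm diameter, 130 mm tall. Origin at its underside.
- cleaner_bottle: Bystander: standing clear bottle with a white cap, 48 mm diameter, 120 mm tall. Origin at its underside.
- hammer: Bystander: hammer lying on the bench, 280 mm long along its x.
- wrench: Bystander: wrench lying on the bench, 170 mm long along its x.
- fitting: Bystander: small brass fitting standing on the bench, 28 mm diameter, 24 mm tall. Origin at its underside.
- grease_tin: Bystander: low dark tin with a pale lid, 76 mm diameter, 50 mm tall. Origin at its underside.
- cup: Bystander: white plastic cup, 70 mm diameter, 75 mm tall. Origin at its underside.
- slide: The fixed assembly slide carrying the carriage: dark steel base 170 mm along x by 350 mm along y, two steel rails, a stop block across each end, 46 mm high. Origin at the centre of its underside; y along the slide towards the left end stop, x and y parallel to bore's.
Things that resemble listed ones, but are neither listed nor needed, are in the scene too. Leave any purple look-alike of the cover alone.

How it is judged:
By the outcome, as a careful person would: the job done as asked, in the order asked, and still so for the second after the job is handed in, while the arm keeps its last pose, push and grip.
It also fails if it takes over 64 s, if anything falls off the work surface, if the arm or the gripper's body presses on something with over 40 N, if the wrist force passes 120 N, or if a joint passes its speed limit or range.

## Working session

There is one attempt and no reset: what is moved stays moved. The work goes in short steps, Python scripts to look and compute and a tool call to move; the robot and the scene stay as the last step left them, time stands still between calls to the robot, and variables do not carry over. Pictures are saved under pics/ and viewed, at most 10 in all, crops included, and the job is handed in when it is done.

Besides the shell and the picture viewer there is one more tool, called after ">>>" by a JSON object that holds its "fn" and its "kwargs". apply_moves: Moves the arm, as the interface text tells. Its arguments: {"type":"object","properties":{"series":{"type":"array"},"hand":{"type":"number"},"newtons":{"type":"number"}},"required":["series"]}

```bash
mkdir -p pics; cat > h.py <<'E'
from rig import get_obs, vision, hand_in, nets, robot
import numpy as np, cv2
def save(cam,name):
    im=vision.camera(cam); cv2.imwrite(f'pics/{name}.png',im[:,:,::-1]); return im
def proj(cam,X):
    c=vision.calibration(cam); p=np.array(c['K'])@(np.array(c['R'])@np.array(X)+np.array(c['t'])); return p[:2]/p[2]
def ray(cam,uv,z):
    c=vision.calibration(cam);R=np.array(c['R']);t=np.array(c['t']).ravel()
    o=-R.T@t; d=R.T@np.linalg.inv(np.array(c['K']))@np.array([uv[0],uv[1],1.]); return o+d*(z-o[2])/d[2]
E
python3 - <<'E'
from h import *
np.set_printoptions(precision=3,suppress=True)
print(robot.finger_overhang, get_obs()['position'],get_obs()['tool_rot'])
a=save('scene','s0');b=save('top','t0')
cv2.imwrite('pics/both.png',np.vstack([a,b])[:,:,::-1][:, :])
for cam in ['top','scene']:
  for q in ['bore','post','cover','round_cover','rack','slide']:
    r=nets.spot_point(cam,q)
    print(cam,q,[(np.round(x['centre'],3),round(x['conf'],2),np.round(proj(cam,x['centre']))) for x in r])
E
```

```text
0.022 [ 0.213 -0.587  0.244] [ 0.985  0.173  0.    -0.001]
top bore [(array([0.546, 0.174, 0.126]), 0.72, array([196., 184.]))]
top post [(array([0.454, 0.17 , 0.106]), 0.68, array([199., 226.]))]
top cover [(array([ 0.247, -0.35 , -0.002]), 0.94, array([425., 320.])), (array([ 0.4  , -0.478, -0.002]), 0.91, array([478., 256.])), (array([ 0.428, -0.213, -0.   ]), 0.73, array([369., 242.])), (array([ 0.285, -0.198,  0.004]), 0.69, array([362., 302.]))]
top round_cover [(array([ 0.609, -0.282,  0.002]), 0.74, array([398., 168.]))]
top rack [(array([ 0.488, -0.085,  0.002]), 0.6, array([316., 216.])), (array([ 0.654, -0.433, -0.004]), 0.3, array([458., 152.]))]
top slide [(array([ 0.541,  0.231, -0.001]), 0.88, array([188., 192.]))]
scene bore [(array([0.543, 0.174, 0.121]), 0.88, array([462., 215.]))]
scene post [(array([0.454, 0.166, 0.106]), 0.76, array([456., 192.]))]
scene cover [(array([ 0.287, -0.196,  0.001]), 0.86, array([318., 165.])), (array([ 0.427, -0.211, -0.002]), 0.83, array([301., 196.])), (array([ 0.396, -0.476, -0.001]), 0.82, array([213., 176.])), (array([ 0.247, -0.358,  0.002]), 0.64, array([269., 150.]))]
scene round_cover [(array([ 0.609, -0.28 , -0.003]), 0.62, array([254., 243.]))]
scene rack [(array([0.533, 0.229, 0.002]), 0.75, array([475., 252.])), (array([ 0.543, -0.443,  0.   ]), 0.68, array([202., 213.])), (array([ 0.494, -0.082,  0.001]), 0.57, array([344., 220.]))]
scene slide [(array([0.534, 0.231, 0.001]), 0.77, array([476., 253.]))]
```

View pics/t0.png

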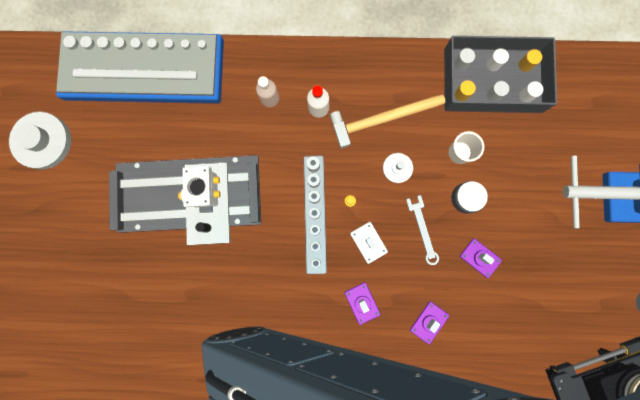

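View pics/s0.png

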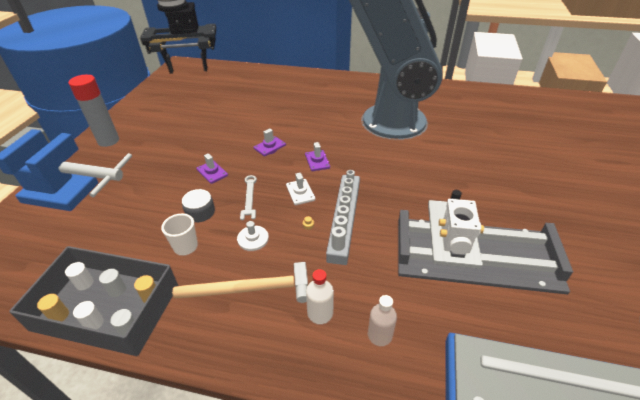

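The top picture shows the cover candidates. A white oblong flange is at (369,242), purple look-alikes are at (363,303), (430,322) and (481,258), and the white round cover is at (398,168). Only (369,242) fits: bare metal with an oblong flange and a flat-sided tang. The carriage is near the right end of the slide, with the bore at (197,185) and the post at (203,227). I'll confirm this in an enlarged crop and measure angles.

```bash
python3 - <<'E'
from h import *
np.set_printoptions(precision=3,suppress=True)
im=cv2.imread('pics/t0.png')
a=cv2.resize(im[150:250,100:265],None,fx=4.8,fy=3.6*4.8/3.6,interpolation=cv2.INTER_CUBIC)[:340*2]
b=cv2.resize(im[215:270,335:400],(307,260),interpolation=cv2.INTER_CUBIC)
b=b[:,:307]; c=np.zeros((600,800,3),np.uint8); 
a=cv2.resize(im[150:250,100:265],(545,330),interpolation=cv2.INTER_CUBIC); c[:330,:545]=a; c[335:595,:307]=b
cv2.imwrite('pics/crop.png',c)
hsv=cv2.cvtColor(im,cv2.COLOR_BGR2HSV)
m=((hsv[...,1]<50)&(hsv[...,2]>130)).astype(np.uint8); 
n,l,s,ce=cv2.connectedComponentsWithStats(m); k=l[246,372] or l[236,360]
cnt=cv2.findContours((l==k).astype(np.uint8),cv2.RETR_EXTERNAL,cv2.CHAIN_APPROX_NONE)[0][0]
P=np.array([ray('top',p[0],0.022)[:2] for p in cnt],np.float32)
print('cover',s[k],cv2.minAreaRect(P), vision.calibration('top')['K'][0])
# wrist reprojection info
r=[];
for cam in ['top','scene']:
  vision.camera(cam)
  for q in ['bore','post','cover','slide']: 
    print(cam,q,[np.round(x['centre'],3) for x in nets.spot_point(cam,q)])
E
```

```text
cover [351 222  37  42 852] ((0.42701825499534607, -0.21095743775367737), (0.08443278074264526, 0.05665946751832962), 31.34644317626953) [449.46    0.    324.437]
top bore [array([0.546, 0.172, 0.127])]
top post [array([0.454, 0.166, 0.104]), array([ 0.54 ,  0.232, -0.002]), array([ 0.527, -0.166, -0.   ])]
top cover [array([ 0.4  , -0.478, -0.   ]), array([ 0.248, -0.353,  0.   ]), array([ 0.286, -0.199, -0.002]), array([ 0.654, -0.435, -0.   ])]
top slide [array([ 0.542,  0.229, -0.002]), array([ 0.525, -0.168,  0.001])]
scene bore [array([0.544, 0.175, 0.123]), array([0.453, 0.168, 0.109]), array([ 0.76 , -0.087,  0.001])]
scene post [array([0.452, 0.167, 0.108])]
scene cover [array([ 0.427, -0.211, -0.004]), array([ 0.397, -0.478,  0.001]), array([ 0.245, -0.358,  0.002])]
scene slide [array([0.536, 0.229, 0.001])]
```

View pics/crop.png

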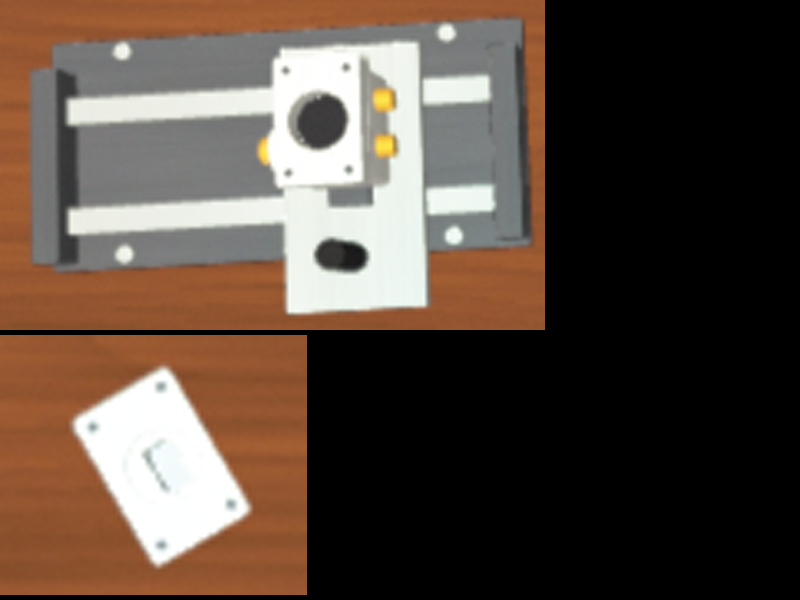

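The crop confirms it. The white oblong-flange cover has a flat tang, with its long axis at about +31° yaw. The slide is yawed about +3°, and the post is free on its right side. I'll move to the right of the post with the fingers shut.

>>> {"fn": "apply_moves", "kwargs": {"series": [{"offset": [4, 4, 0], "rot": [0, 0, -5]}, {"offset": [8, 8, 0], "rot": [0, 0, -10]}, {"offset": [12, 12, 0], "rot": [0, 0, -17]}, {"offset": [15, 16, 0], "rot": [0, 0, -17]}, {"offset": [17, 20, 0], "rot": [0, 0, -17]}, {"offset": [19, 24, 0], "rot": [0, 0, -17]}, {"offset": [20, 28, 0], "rot": [0, 0, -17]}, {"offset": [21, 32, 0], "rot": [0, 0, -17]}, {"offset": [22, 36, 0], "rot": [0, 0, -17]}, {"offset": [22.5, 40, 0], "rot": [0, 0, -17]}, {"offset": [23, 44, 0], "rot": [0, 0, -17]}, {"offset": [23.5, 48, 0], "rot": [0, 0, -17]}, {"offset": [24, 52, 0], "rot": [0, 0, -17]}, {"offset": [24.5, 56, 0], "rot": [0, 0, -17]}, {"offset": [24.5, 60, 0], "rot": [0, 0, -17]}, {"offset": [24.5, 64, 0], "rot": [0, 0, -17]}, {"offset": [24.5, 68, 0], "rot": [0, 0, -17]}, {"offset": [24.5, 70.5, 0], "rot": [0, 0, -17]}, {"offset": [24.5, 70.5, 0], "rot": [0, 0, -17]}, {"offset": [24.5, 70.5, 0], "rot": [0, 0, -17]}], "hand": 0, "newtons": 30}}

```text
time: 3.2
position: [0.458, 0.1176, 0.2446]
tool_rot: [1.0, 0.026, 0.0, 0.0]
ft_force: [-0.4, 0.8, 0.1]
grip_width: 0.0007
grip_force: 0.0
```

```bash
python3 - <<'E'
from h import *
np.set_printoptions(precision=3,suppress=True)
o=get_obs();print(o['time'],o['position'],o['tool_rot'],o['q'])
save('wrist','w0')
for q in ['post','bore']: print(q,[(np.round(x['centre'],3),x['conf']) for x in nets.spot_point('wrist',q)])
E
```

```text
3.2 [0.458 0.118 0.245] [1.    0.026 0.    0.   ] [ 0.015  0.324  1.803 -0.001  1.015  1.533]
post [(array([0.453, 0.167, 0.111]), 0.71)]
bore [(array([0.547, 0.173, 0.125]), 0.81)]
```

View pics/w0.png

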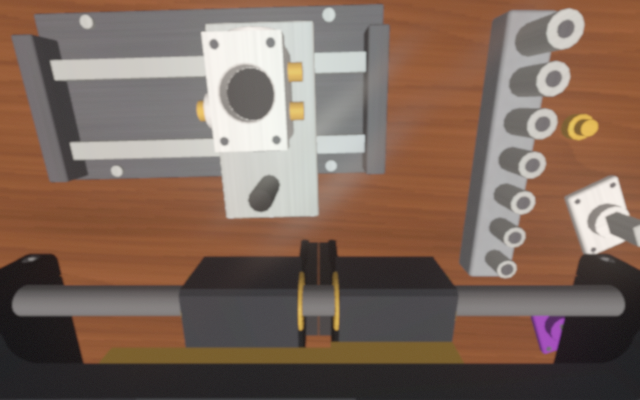

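The wrist view shows the closed fingers right of the post, whose top is at about (270,185), with the slide clear. I'll lower and push along the slide.

>>> {"fn": "apply_moves", "kwargs": {"series": [{"offset": [-0.1, 0, -4], "rot": [0, 0, 0]}, {"offset": [-0.1, 0, -8], "rot": [0, 0, 0]}, {"offset": [-0.1, 0, -12], "rot": [0, 0, 0]}, {"offset": [-0.1, 0, -14.7], "rot": [0, 0, 0]}, {"offset": [-0.1, 0, -14.7], "rot": [0, 0, 0]}, {"offset": [-0.1, 0.8, -14.7], "rot": [0, 0, 0]}, {"offset": [-0.2, 1.6, -14.7], "rot": [0, 0, 0]}, {"offset": [-0.2, 2.2, -14.7], "rot": [0, 0, 0]}, {"offset": [-0.2, 2.6, -14.7], "rot": [0, 0, 0]}, {"offset": [-0.2, 3.0, -14.7], "rot": [0, 0, 0]}, {"offset": [-0.3, 3.5, -14.7], "rot": [0, 0, 0]}, {"offset": [-0.3, 4.0, -14.7], "rot": [0, 0, 0]}, {"offset": [-0.3, 4.5, -14.7], "rot": [0, 0, 0]}, {"offset": [-0.3, 5.0, -14.7], "rot": [0, 0, 0]}]}}

```text
time: 4.75
position: [0.455, 0.1675, 0.0981]
tool_rot: [1.0, 0.026, 0.0, 0.0]
ft_force: [-0.8, -5.4, 5.1]
grip_width: 0.0005
grip_force: 2.8
```

>>> {"fn": "apply_moves", "kwargs": {"series": [{"offset": [0, 0.6, 0], "rot": [0, 0, 0]}, {"offset": [-0.1, 1.2, 0], "rot": [0, 0, 0]}, {"offset": [-0.1, 1.8, 0], "rot": [0, 0, 0]}, {"offset": [-0.1, 2.4, 0], "rot": [0, 0, 0]}, {"offset": [-0.2, 3.0, 0], "rot": [0, 0, 0]}, {"offset": [-0.2, 3.6, 0], "rot": [0, 0, 0]}, {"offset": [-0.2, 4.2, 0], "rot": [0, 0, 0]}, {"offset": [-0.3, 4.8, 0], "rot": [0, 0, 0]}, {"offset": [-0.3, 5.4, 0], "rot": [0, 0, 0]}, {"offset": [-0.3, 6.0, 0], "rot": [0, 0, 0]}, {"offset": [-0.4, 6.6, 0], "rot": [0, 0, 0]}, {"offset": [-0.4, 7.2, 0], "rot": [0, 0, 0]}, {"offset": [-0.4, 7.8, 0], "rot": [0, 0, 0]}, {"offset": [-0.5, 8.4, 0], "rot": [0, 0, 0]}, {"offset": [-0.5, 9.0, 0], "rot": [0, 0, 0]}, {"offset": [-0.5, 9.5, 0], "rot": [0, 0, 0]}, {"offset": [-0.5, 10.0, 0], "rot": [0, 0, 0]}, {"offset": [-0.6, 10.4, 0], "rot": [0, 0, 0]}, {"offset": [-0.6, 10.7, 0], "rot": [0, 0, 0]}, {"offset": [-0.6, 11.0, 0], "rot": [0, 0, 0]}]}}

```text
time: 6.75
position: [0.4474, 0.2772, 0.0972]
tool_rot: [1.0, 0.026, -0.002, 0.001]
ft_force: [-3.0, -4.4, 2.8]
grip_width: 0.0004
grip_force: 2.6
```

```bash
python3 - <<'E'
from h import *
o=get_obs();print(o['time'],o['position'],o['ft_force'])
save('top','t1')
for cam in ['top','scene']:
  vision.camera(cam)
  for q in ['post','bore','slide']: print(cam,q,[(np.round(x['centre'],3),x['conf']) for x in nets.spot_point(cam,q)])
E
```

```text
6.75 [0.44737787 0.27722383 0.09717646] [-3.03041336 -4.43304776  2.83618759]
top post [(array([ 0.608, -0.282,  0.001]), 0.4)]
top bore [(array([0.534, 0.303, 0.127]), 0.57), (array([ 0.538, -0.447, -0.002]), 0.38)]
top slide [(array([ 0.538,  0.231, -0.002]), 0.6), (array([ 0.427, -0.213,  0.001]), 0.28), (array([ 0.756, -0.082,  0.006]), 0.22)]
scene post [(array([0.444, 0.299, 0.107]), 0.95), (array([ 0.493, -0.083, -0.002]), 0.36)]
scene bore [(array([0.533, 0.307, 0.121]), 0.86), (array([ 0.547, -0.443,  0.002]), 0.58), (array([ 0.525, -0.166, -0.004]), 0.34)]
scene slide [(array([0.532, 0.232, 0.001]), 0.93)]
```

>>> {"fn": "apply_moves", "kwargs": {"series": [{"offset": [0, 0.3, 0], "rot": [0, 0, 0]}, {"offset": [0, 0.6, 0], "rot": [0, 0, 0]}, {"offset": [0, 0.8, 0], "rot": [0, 0, 0]}, {"offset": [-0.1, 1.0, 0], "rot": [0, 0, 0]}, {"offset": [-0.1, 1.2, 0], "rot": [0, 0, 0]}, {"offset": [-0.1, 1.3, 0], "rot": [0, 0, 0]}, {"offset": [-0.1, 1.4, 0], "rot": [0, 0, 0]}]}}

```text
time: 7.9
position: [0.4484, 0.2916, 0.0976]
tool_rot: [1.0, 0.026, 0.0, -0.0]
ft_force: [2.1, -3.9, -0.6]
grip_width: 0.0008
grip_force: 1.9
```

>>> {"fn": "apply_moves", "kwargs": {"series": [{"offset": [0, 0.1, 0], "rot": [0, 0, 0]}, {"offset": [0, 0.2, 0], "rot": [0, 0, 0]}, {"offset": [0, 0.3, 0], "rot": [0, 0, 0]}, {"offset": [0, 0.3, 0], "rot": [0, 0, 0]}]}}

```text
time: 8.3
position: [0.4482, 0.2947, 0.0976]
tool_rot: [1.0, 0.025, 0.0, -0.0]
ft_force: [1.7, -3.0, -0.5]
grip_width: 0.0007
grip_force: 1.4
```

>>> {"fn": "apply_moves", "kwargs": {"series": [{"offset": [0, 0.1, 0], "rot": [0, 0, 0]}, {"offset": [0, 0.2, 0], "rot": [0, 0, 0]}, {"offset": [0, 0.3, 0], "rot": [0, 0, 0]}]}}

```text
time: 8.6
position: [0.448, 0.2975, 0.0976]
tool_rot: [1.0, 0.026, -0.0, 0.0]
ft_force: [1.8, -3.5, -0.7]
grip_width: 0.0004
grip_force: 2.0
```

>>> {"fn": "apply_moves", "kwargs": {"series": [{"offset": [0, 0.1, 0], "rot": [0, 0, 0]}, {"offset": [0, 0.2, 0], "rot": [0, 0, 0]}]}}

```text
time: 8.8
position: [0.4478, 0.2995, 0.0975]
tool_rot: [1.0, 0.026, -0.0, 0.0]
ft_force: [1.5, -3.9, -0.1]
grip_width: 0.0003
grip_force: 2.0
```

>>> {"fn": "apply_moves", "kwargs": {"series": [{"offset": [0, 0.1, 0], "rot": [0, 0, 0]}, {"offset": [0, 0.2, 0], "rot": [0, 0, 0]}]}}

```text
time: 9.0
position: [0.4477, 0.3008, 0.0975]
tool_rot: [1.0, 0.026, -0.0, 0.001]
ft_force: [2.3, -9.0, 0.5]
grip_width: 0.0001
grip_force: 4.5
```

>>> {"fn": "apply_moves", "kwargs": {"series": [{"offset": [0, 0.1, 0], "rot": [0, 0, 0]}, {"offset": [0, 0.2, 0], "rot": [0, 0, 0]}]}}

```text
time: 9.2
position: [0.4477, 0.3011, 0.0975]
tool_rot: [1.0, 0.027, -0.001, 0.002]
ft_force: [3.4, -15.6, 3.0]
grip_width: 0.0004
grip_force: 7.9
```

```bash
python3 - <<'E'
from h import *
o=get_obs();print(o['time'],o['position'],o['ft_force'])
a=save('top','t2')
c=cv2.resize(a[130:260,90:270],(776,560),interpolation=cv2.INTER_CUBIC); cv2.imwrite('pics/c2.png',c[:,:,::-1])
E
```

```text
9.2 [0.44768286 0.30108242 0.09749171] [  3.38787484 -15.58640092   2.96142615]
```

View pics/c2.png

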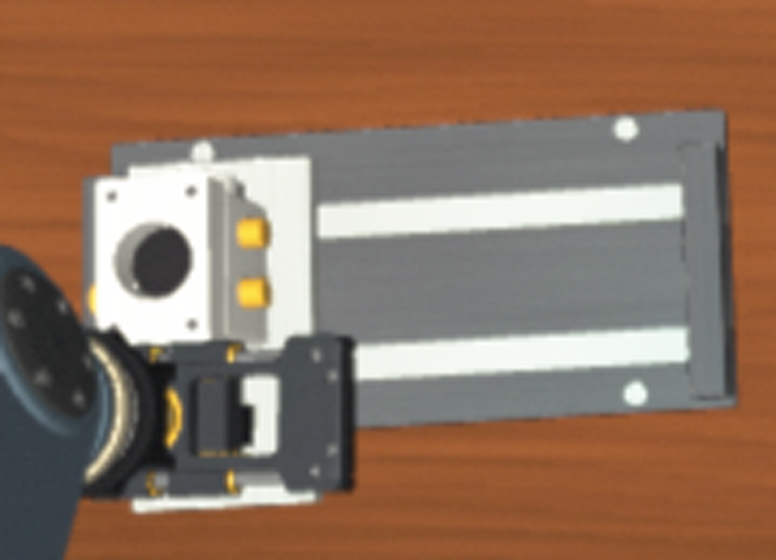

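The carriage sits against the left stop: the force climbed to 16 N with no further motion, and the plate covers the left block. I'll back off, lift, and measure the bore from the wrist camera.

>>> {"fn": "apply_moves", "kwargs": {"series": [{"offset": [0, -0.5, 0], "rot": [0, 0, 0]}, {"offset": [0, -1.5, 0], "rot": [0, 0, 0]}, {"offset": [0, -3, 0], "rot": [0, 0, 0]}, {"offset": [0, -3, 4], "rot": [0, 0, 0]}, {"offset": [0, -3, 8], "rot": [0, 0, 0]}, {"offset": [0, -3, 12], "rot": [0, 0, 0]}, {"offset": [0, -3, 15], "rot": [0, 0, 0]}, {"offset": [0, -3, 15], "rot": [0, 0, 0]}, {"offset": [0, -3, 15], "rot": [0, 0, 0]}, {"offset": [0, -3, 15], "rot": [0, 0, 0]}]}}

```text
time: 10.25
position: [0.4468, 0.2728, 0.2462]
tool_rot: [1.0, 0.025, -0.002, 0.0]
ft_force: [0.1, 0.3, 0.2]
grip_width: 0.0007
grip_force: 0.0
```

```bash
cat > m.py <<'E'
from h import *
np.set_printoptions(precision=4,suppress=True)
o=get_obs();print(o['time'],o['position'],o['tool_rot'],o['ft_force'])
for k in range(2):
 for cam in ['wrist','top','scene']:
  im=vision.camera(cam)
  if k==0: cv2.imwrite(f'pics/m_{cam}.png',im[:,:,::-1]); np.savez(f'm_{cam}.npz',**{a:np.array(b) for a,b in vision.calibration(cam).items()})
  for q in ['post','bore']:
   r=nets.spot_point(cam,q)
   if r: print(cam,q,np.array(r[0]['centre']),r[0]['conf'])
E
python3 m.py
```

```text
10.25 [0.4468 0.2728 0.2462] [ 0.9997  0.0254 -0.0016  0.0004] [0.1307 0.2878 0.1637]
wrist post [0.44   0.3213 0.1079] 0.91
wrist bore [0.5297 0.3261 0.1233] 0.93
top post [0.4448 0.3224 0.1074] 0.87
top bore [0.5335 0.3286 0.1274] 0.76
scene post [0.4405 0.3189 0.1098] 0.64
scene bore [0.5299 0.3271 0.1212] 0.93
wrist post [0.4408 0.3191 0.1067] 0.88
wrist bore [0.5283 0.3262 0.1265] 0.63
top post [0.4386 0.3227 0.1079] 0.62
top bore [0.5341 0.3279 0.1259] 0.64
scene post [0.4375 0.3215 0.1075] 0.94
scene bore [0.5301 0.3261 0.1219] 0.68
```

View pics/m_wrist.png

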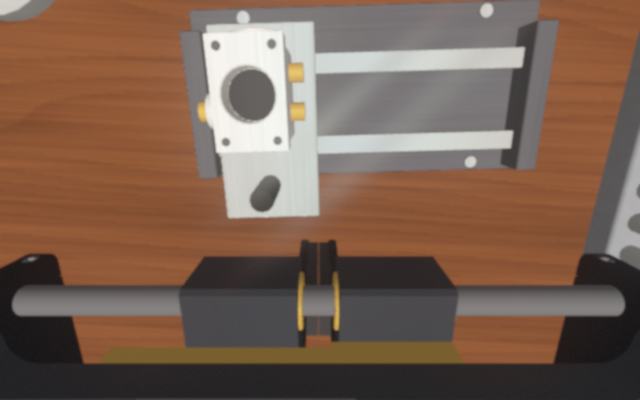

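The wrist view shows the pump home at the left stop, with the flange bolt holes near (216,45), (272,43), (226,142) and (278,141). I'll measure the bore centre and yaw from these, and the cover from the top picture.

```bash
python3 - <<'E'
from h import *
np.set_printoptions(precision=4,suppress=True)
def R(cam,uv,z):
    c=np.load(f'm_{cam}.npz'); o=-c['R'].T@c['t'].ravel(); d=c['R'].T@np.linalg.inv(c['K'])@np.array([uv[0],uv[1],1.]); return (o+d*(z-o[2])/d[2])[:2]
g=cv2.imread('pics/m_wrist.png',0)
H=[]
for u,v in [(216,45),(272,43),(226,142),(278,141)]:
    w=g[v-6:v+7,u-6:u+7].astype(float); k=np.clip(np.percentile(w,75)-w-25,0,None)
    yy,xx=np.mgrid[v-6:v+7,u-6:u+7]; H.append(R('wrist',((k*xx).sum()/k.sum(),(k*yy).sum()/k.sum()),.126))
H=np.array(H);print(H,'centre',H.mean(0)); a=(H[0]+H[1]-H[2]-H[3]); b=(H[0]+H[2]-H[1]-H[3])
print('yaw',np.degrees(np.arctan2(a[1],a[0])),np.degrees(np.arctan2(-b[0],b[1])))
# rails
for pts in [[(330,63),(523,55)],[(330,145),(512,138)]]:
    p,q=[R('wrist',x,.035) for x in pts]; d=p-q; print('rail yaw',np.degrees(np.arctan2(-d[0],d[1])))
for cam,seed in [('wrist',None),('top',None)]:
    g=cv2.imread(f'pics/m_{cam}.png',0); c=np.load(f'm_{cam}.npz')
    p=c['K']@(c['R']@np.array([.532,.327,.126])+c['t'].ravel()); p=p[:2]/p[2]; print(cam,p)
E
```

```text
[[0.5618 0.3522]
 [0.5649 0.3125]
 [0.4944 0.347 ]
 [0.4975 0.3073]] centre [0.5296 0.3297]
yaw 4.435143038577047 4.485150591398986
rail yaw 5.079311604798327
rail yaw 5.076320170048242
wrist [251.0455  91.3722]
top [126.202  188.3095]
```

```bash
python3 - <<'E'
from h import *
np.set_printoptions(precision=4,suppress=True)
im=cv2.imread('pics/m_top.png'); g=cv2.cvtColor(im,cv2.COLOR_BGR2GRAY)
yaw=lambda p,q:np.degrees(np.arctan2(-(p-q)[0],(p-q)[1]))
# rail centre lines: per-column intensity centroid
for v0 in (180,213):
    pts=[]
    for u in range(172,246):
        w=np.clip(g[v0-10:v0+11,u].astype(float)-150,0,None)
        if w.sum()>50: pts.append(ray('top',(u,(w*np.arange(v0-10,v0+11)).sum()/w.sum()),.035)[:2])
    pts=np.array(pts); 
    d=cv2.fitLine(pts.astype(np.float32),cv2.DIST_HUBER,0,.001,.001)[:2,0]; d*=np.sign(d[1]); print('rail',len(pts),np.degrees(np.arctan2(-d[0],d[1])))
# bore: corners of flange by brightness
hsv=cv2.cvtColor(im,cv2.COLOR_BGR2HSV)
S=8; c=cv2.resize(im[160:225,95:170],None,fx=S,fy=S,interpolation=cv2.INTER_CUBIC); cv2.imwrite('pics/c3.png',c)
for s,z in [(-1,0)]:
  for C,y in [((.5296,.3297),4.5),((.532,.327),4.5)]:
    t=np.radians(y); A=np.array([[np.cos(t),-np.sin(t)],[np.sin(t),np.cos(t)]])
    P=[np.r_[np.array(C)+A@np.array(k),.126] for k in [(.042,.028),(.042,-.028),(-.042,-.028),(-.042,.028)]]
    uv=np.array([(proj('top',p)-[95,160]+.5)*S for p in P]).astype(np.int32)
    cv2.polylines(c,[uv],True,(0,0,255) if C[0]<.53 else (255,0,0),1)
w=cv2.imread('pics/m_wrist.png'); 
cv2.imwrite('pics/c3.png',c)
E
```

```text
rail 74 4.487486
rail 74 4.4919734
```

View pics/c3.png

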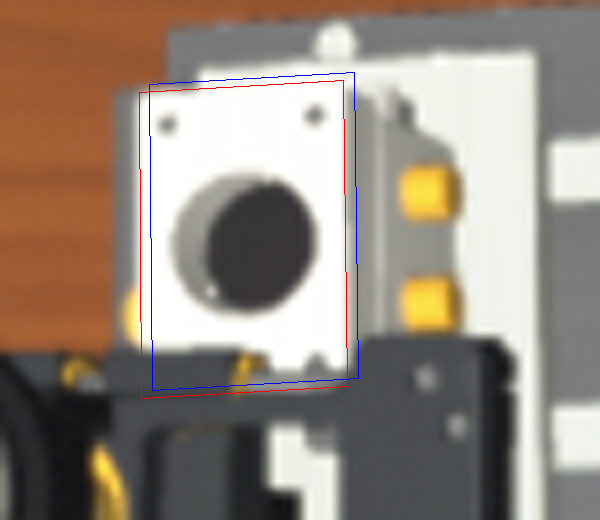

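The flange outline at (0.530, 0.329), yaw 4.5°, matches the pump in both the wrist and top views. Next I go to the cover and look at it with the wrist camera before grasping.

>>> {"fn": "apply_moves", "kwargs": {"series": [{"offset": [0, -4, 0], "rot": [0, 0, 4]}, {"offset": [0, -8, 0], "rot": [0, 0, 8]}, {"offset": [0, -12, 0], "rot": [0, 0, 12]}, {"offset": [0, -16, 0], "rot": [0, 0, 16]}, {"offset": [0, -20, 0], "rot": [0, 0, 20]}, {"offset": [0, -24, 0], "rot": [0, 0, 24]}, {"offset": [0, -28, 0], "rot": [0, 0, 28.4]}, {"offset": [-0.5, -32, 0], "rot": [0, 0, 28.4]}, {"offset": [-1.5, -36, 0], "rot": [0, 0, 28.4]}, {"offset": [-3, -40, 0], "rot": [0, 0, 28.4]}, {"offset": [-5, -44, 0], "rot": [0, 0, 28.4]}, {"offset": [-7, -47, 0], "rot": [0, 0, 28.4]}, {"offset": [-8.5, -50, 0], "rot": [0, 0, 28.4]}, {"offset": [-9.7, -53, 0], "rot": [0, 0, 28.4]}, {"offset": [-9.7, -53, 0], "rot": [0, 0, 28.4]}, {"offset": [-9.7, -53, 0], "rot": [0, 0, 28.4]}, {"offset": [-9.7, -53, 0], "rot": [0, 0, 28.4]}], "hand": 0.6}}

```text
time: 12.85
position: [0.351, -0.2555, 0.2475]
tool_rot: [0.963, 0.27, -0.0, -0.001]
ft_force: [-0.6, 0.6, 0.3]
grip_width: 0.0522
grip_force: 0.0
```

```bash
python3 - <<'E'
from h import *
np.set_printoptions(precision=4,suppress=True)
o=get_obs();print(o['time'],o['position'],o['tool_rot'],o['grip_width'])
save('wrist','w2')
print([(x['centre'],x['conf']) for x in nets.spot_point('wrist','cover')])
im=cv2.imread('pics/w2.png')
C=(.427,-.211);t=np.radians(31.3); A=np.array([[np.cos(t),-np.sin(t)],[np.sin(t),np.cos(t)]])
for hx,hy,z,col in [(.042,.028,.022,(0,0,255)),(.012,.007,.072,(255,0,0))]:
    uv=[proj('wrist',np.r_[np.array(C)+A@np.array(k),z]) for k in [(hx,hy),(hx,-hy),(-hx,-hy),(-hx,hy)]]
    print(np.round(uv)); cv2.polylines(im,[np.array(uv).astype(np.int32)],True,col,1)
cv2.imwrite('pics/w2o.png',im)
E
```

```text
12.85 [ 0.351  -0.2555  0.2475] [ 0.9628  0.2703 -0.     -0.0005] 0.052206949155495425
[([0.244, -0.3546, 0.0031], 0.88), ([0.4283, -0.2149, -0.0022], 0.86), ([0.2843, -0.2021, 0.0002], 0.85), ([0.3959, -0.4782, 0.0001], 0.65)]
[[293.  51.]
 [348.  51.]
 [346. 136.]
 [294. 136.]]
[[313.  80.]
 [328.  80.]
 [328. 108.]
 [313. 108.]]
```

View pics/w2o.png

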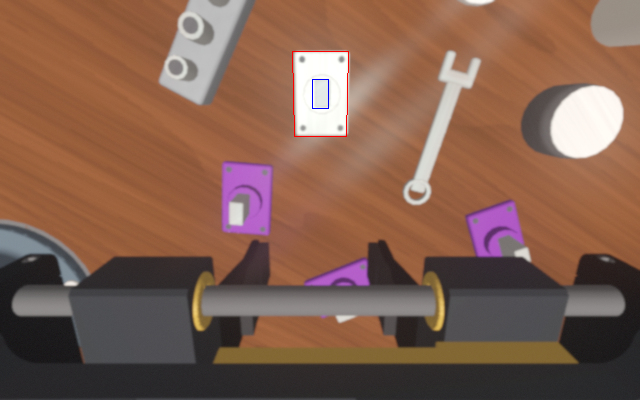

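The outlines drawn at (0.427, -0.211), yaw 31.3°, sit exactly on the white oblong cover at (321,94). I'll go over it and descend.

>>> {"fn": "apply_moves", "kwargs": {"series": [{"offset": [3.5, 2, 0], "rot": [0, 0, 0]}, {"offset": [7.6, 4.5, 0], "rot": [0, 0, 0]}, {"offset": [7.6, 4.5, -4], "rot": [0, 0, 0]}, {"offset": [7.6, 4.5, -8], "rot": [0, 0, 0]}, {"offset": [7.6, 4.5, -12], "rot": [0, 0, 0]}, {"offset": [7.6, 4.5, -15], "rot": [0, 0, 0]}, {"offset": [7.6, 4.5, -17], "rot": [0, 0, 0]}, {"offset": [7.6, 4.5, -18.3], "rot": [0, 0, 0]}, {"offset": [7.6, 4.5, -18.3], "rot": [0, 0, 0]}, {"offset": [7.6, 4.5, -18.3], "rot": [0, 0, 0]}]}}

```text
time: 13.95
position: [0.4274, -0.2109, 0.0646]
tool_rot: [0.963, 0.271, -0.0, -0.0]
ft_force: [-0.2, 0.2, -0.2]
grip_width: 0.0521
grip_force: 0.0
```

>>> {"fn": "apply_moves", "kwargs": {"series": [{"offset": [0, 0, 0], "rot": [0, 0, 0]}, {"offset": [0, 0, 0], "rot": [0, 0, 0]}, {"offset": [0, 0, 0], "rot": [0, 0, 0]}, {"offset": [0, 0, 0], "rot": [0, 0, 0]}, {"offset": [0, 0, 0], "rot": [0, 0, 0]}, {"offset": [0, 0, 0], "rot": [0, 0, 0]}, {"offset": [0, 0, 0], "rot": [0, 0, 0]}, {"offset": [0, 0, 0], "rot": [0, 0, 0]}, {"offset": [0, 0, 0], "rot": [0, 0, 0]}, {"offset": [0, 0, 0], "rot": [0, 0, 0]}], "hand": 0, "newtons": 40}}

```text
time: 14.95
position: [0.4274, -0.2119, 0.0646]
tool_rot: [0.963, 0.27, 0.0, 0.0]
ft_force: [-0.2, -1.1, -0.2]
grip_width: 0.014
grip_force: 39.9
```

>>> {"fn": "apply_moves", "kwargs": {"series": [{"offset": [0, 0, 1], "rot": [0, 0, 0]}, {"offset": [0, 0, 3], "rot": [0, 0, 0]}, {"offset": [0, 0, 6], "rot": [0, 0, 0]}, {"offset": [0, 0, 9], "rot": [0, 0, 0]}, {"offset": [0, 0, 12], "rot": [0, 0, 0]}, {"offset": [0, 0, 15], "rot": [0, 0, 0]}, {"offset": [0, 0, 17], "rot": [0, 0, 0]}, {"offset": [0.3, 1.5, 17.5], "rot": [0, 0, 0]}, {"offset": [0.8, 4, 17.5], "rot": [0, 0, -2]}, {"offset": [1.4, 7, 17.5], "rot": [0, 0, -4]}, {"offset": [2, 10, 17.5], "rot": [0, 0, -6]}, {"offset": [2.6, 13, 17.5], "rot": [0, 0, -8]}, {"offset": [3.2, 16, 17.5], "rot": [0, 0, -10]}, {"offset": [3.8, 19, 17.5], "rot": [0, 0, -12]}, {"offset": [4.4, 22, 17.5], "rot": [0, 0, -14]}, {"offset": [5, 25, 17.5], "rot": [0, 0, -16]}, {"offset": [5.6, 28, 17.5], "rot": [0, 0, -18]}, {"offset": [6.1, 30.5, 17.5], "rot": [0, 0, -20]}, {"offset": [6.4, 32, 17.5], "rot": [0, 0, -21]}, {"offset": [6.5, 32.5, 17.5], "rot": [0, 0, -21]}]}}

```text
time: 16.95
position: [0.4898, 0.1159, 0.2381]
tool_rot: [0.996, 0.091, -0.002, -0.001]
ft_force: [-1.1, -0.3, -4.5]
grip_width: 0.0141
grip_force: 39.9
```

>>> {"fn": "apply_moves", "kwargs": {"series": [{"offset": [0.2, 1, 0], "rot": [0, 0, -1]}, {"offset": [0.6, 3, 0], "rot": [0, 0, -2]}, {"offset": [1.1, 6, 0], "rot": [0, 0, -3]}, {"offset": [1.6, 9, 0], "rot": [0, 0, -4]}, {"offset": [2.2, 12, 0], "rot": [0, 0, -5]}, {"offset": [2.7, 15, 0], "rot": [0, 0, -5.9]}, {"offset": [3.3, 18, 0], "rot": [0, 0, -5.9]}, {"offset": [3.6, 20, 0], "rot": [0, 0, -5.9]}, {"offset": [3.8, 21.2, 0], "rot": [0, 0, -5.9]}, {"offset": [3.8, 21.6, 0], "rot": [0, 0, -5.9]}, {"offset": [3.8, 21.6, 0], "rot": [0, 0, -5.9]}, {"offset": [3.8, 21.6, 0], "rot": [0, 0, -5.9]}, {"offset": [3.8, 21.6, 0], "rot": [0, 0, -5.9]}, {"offset": [3.8, 21.6, 0], "rot": [0, 0, -5.9]}]}}

```text
time: 18.35
position: [0.5301, 0.3286, 0.2397]
tool_rot: [0.999, 0.038, -0.0, 0.0]
ft_force: [-0.3, 0.8, -4.5]
grip_width: 0.0136
grip_force: 39.9
```

```bash
cat > f.py <<'E'
from h import *
import sys
np.set_printoptions(precision=4,suppress=True)
o=get_obs();print(o['time'],o['position'],o['tool_rot'],o['grip_width'],o['grip_force'],o['ft_force'])
w=save('wrist','w'+sys.argv[1]); s=save('scene','s'+sys.argv[1])
for cam in ['wrist','scene']:
  for q in ['bore','cover']: print(cam,q,[(x['centre'],x['conf']) for x in nets.spot_point(cam,q)][:3])
C=np.zeros((600,800,3),np.uint8); w=w[:,:,::-1].copy()
C[:280,:560]=cv2.resize(w[:200,:400],(560,280)); c=s[140:260,400:600][:,:,::-1]
C[285:585,:500]=cv2.resize(c,(500,300),interpolation=cv2.INTER_CUBIC); cv2.imwrite(f'pics/f{sys.argv[1]}.png',C)
E
python3 f.py 5
```

```text
18.35 [0.5301 0.3286 0.2397] [ 0.9993  0.0381 -0.0001  0.0001] 0.013623575863469153 39.936500585172325 [-0.2696  0.7804 -4.503 ]
wrist bore []
wrist cover [([0.5289, 0.3284, 0.1748], 0.9)]
scene bore [([0.5336, 0.3265, 0.1219], 0.83)]
scene cover [([0.2844, -0.1972, -0.0026], 0.95), ([0.5297, 0.3324, 0.1729], 0.83), ([0.3982, -0.4784, 0.0024], 0.77)]
```

View pics/f5.png

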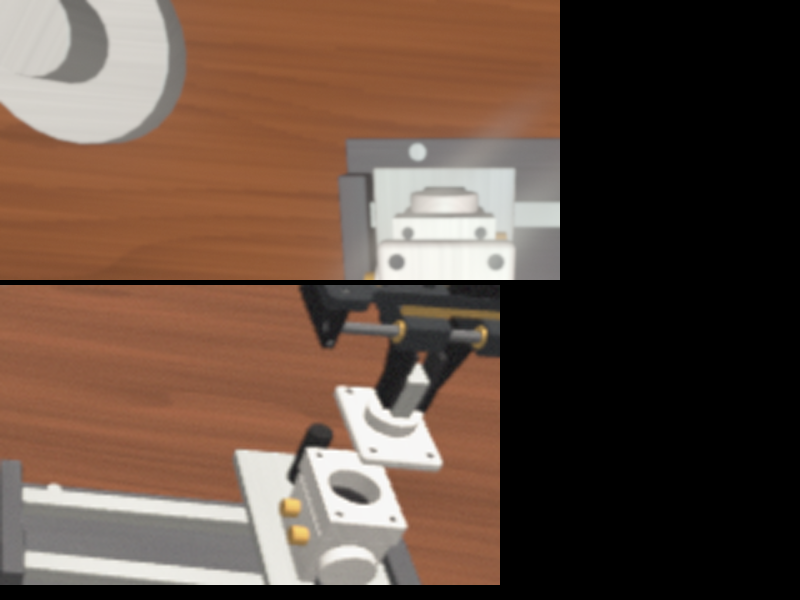

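The wrist view shows the cover aligned above the pump, with both pairs of far bolt holes visible: the pump's at about (291,166) and (344,166), the cover's at about (284,187) and (355,187). I'll compare them at their heights to refine the centring.

```bash
python3 - <<'E'
from h import *
np.set_printoptions(precision=4,suppress=True)
g=cv2.imread('pics/w5.png',0)
def hole(u,v,n,z):
    u,v=int(round(u)),int(round(v)); w=g[v-n:v+n+1,u-n:u+n+1].astype(float); k=np.clip(np.percentile(w,70)-w-25,0,None)
    yy,xx=np.mgrid[v-n:v+n+1,u-n:u+n+1]; c=((k*xx).sum()/k.sum(),(k*yy).sum()/k.sum()); return c,ray('wrist',c,z)[:2]
P=[hole(408/1.4,233/1.4,6,.126),hole(481/1.4,233/1.4,6,.126)]
K=[hole(397/1.4,262/1.4,8,.197),hole(497/1.4,262/1.4,8,.197)]
for n,h in(('pump',P),('cover',K)):
    a,b=h[0][1],h[1][1]; d=a-b; print(n,h,'mid',(a+b)/2,'span',np.linalg.norm(d),'yaw',np.degrees(np.arctan2(-d[0],d[1])))
E
```

```text
pump [((np.float64(290.9013747758517), np.float64(167.76974164840271)), array([0.5609, 0.3532])), ((np.float64(342.88548539114043), np.float64(167.1229971724788)), array([0.5644, 0.3135]))] mid [0.5626 0.3333] span 0.0398541683517231 yaw 5.128139817042288
cover [((np.float64(282.85965164819345), np.float64(186.81142939398302)), array([0.5637, 0.3522])), ((np.float64(353.9485342019544), np.float64(186.942888165038)), array([0.5667, 0.3124]))] mid [0.5652 0.3323] span 0.039857597332230536 yaw 4.303194359768754
```

>>> {"fn": "apply_moves", "kwargs": {"series": [{"offset": [-0.1, 0.1, -0.5], "rot": [0, 0, 0.3]}, {"offset": [-0.1, 0.1, -1.5], "rot": [0, 0, 0.3]}, {"offset": [-0.1, 0.1, -2.5], "rot": [0, 0, 0.3]}, {"offset": [-0.1, 0.1, -3.2], "rot": [0, 0, 0.3]}, {"offset": [-0.1, 0.1, -3.6], "rot": [0, 0, 0.3]}, {"offset": [-0.1, 0.1, -3.8], "rot": [0, 0, 0.3]}, {"offset": [-0.1, 0.1, -3.8], "rot": [0, 0, 0.3]}, {"offset": [-0.1, 0.1, -3.8], "rot": [0, 0, 0.3]}, {"offset": [-0.1, 0.1, -3.8], "rot": [0, 0, 0.3]}, {"offset": [-0.1, 0.1, -3.8], "rot": [0, 0, 0.3]}]}}

```text
time: 19.65
position: [0.5292, 0.3305, 0.202]
tool_rot: [0.999, 0.041, 0.0, -0.0]
ft_force: [-0.6, 0.2, -4.7]
grip_width: 0.0137
grip_force: 39.9
```

```bash
python3 - <<'E'
from h import *
np.set_printoptions(precision=4,suppress=True)
o=get_obs();print(o['time'],o['position'],o['tool_rot'],o['grip_width'],o['ft_force'])
w=save('wrist','w6'); s=save('scene','s6'); t=save('top','t6')
z0=o['position'][2]-.0646
def draw(cam,im,C,th,z,col,crop,S):
    A=np.array([[np.cos(th),-np.sin(th)],[np.sin(th),np.cos(th)]])
    uv=[(proj(cam,np.r_[np.array(C)+A@np.array(k),z])-[crop[0],crop[1]]+.5)*S for k in [(.042,.028),(.042,-.028),(-.042,-.028),(-.042,.028)]]
    cv2.polylines(im,[np.array(uv).astype(np.int32)],True,col,1)
out=np.zeros((600,800,3),np.uint8)
def crop(im,x,y,w,h,S): return cv2.resize(im[y:y+h,x:x+w][:,:,::-1],None,fx=S,fy=S,interpolation=cv2.INTER_CUBIC)
a=crop(w,250,120,140,80,5); 
b=crop(s,490,160,90,75,4)
draw('scene',b,(.5295,.3297),np.radians(4.5),.126,(0,0,255),(490,160),4)
draw('scene',b,o['position'][:2],np.radians(4.6),z0+.022,(255,0,0),(490,160),4)
c=crop(t,95,150,80,50,4)
draw('top',c,o['position'][:2],np.radians(4.6),z0+.022,(255,0,0),(95,150),4)
# find pixel for near holes expected
out[:280,:560]=cv2.resize(a,(560,280))if a.shape[1]<560 else cv2.resize(a,(490,280))if False else cv2.resize(a,(560,280)); out[290:590,:360]=b; out[290:490,400:720]=c
cv2.imwrite('pics/f6.png',out)
E
```

```text
19.65 [0.5292 0.3305 0.202 ] [ 0.9991  0.0412  0.0004 -0.0001] 0.013749179683902008 [-0.5854  0.1547 -4.7491]
```

View pics/f6.png

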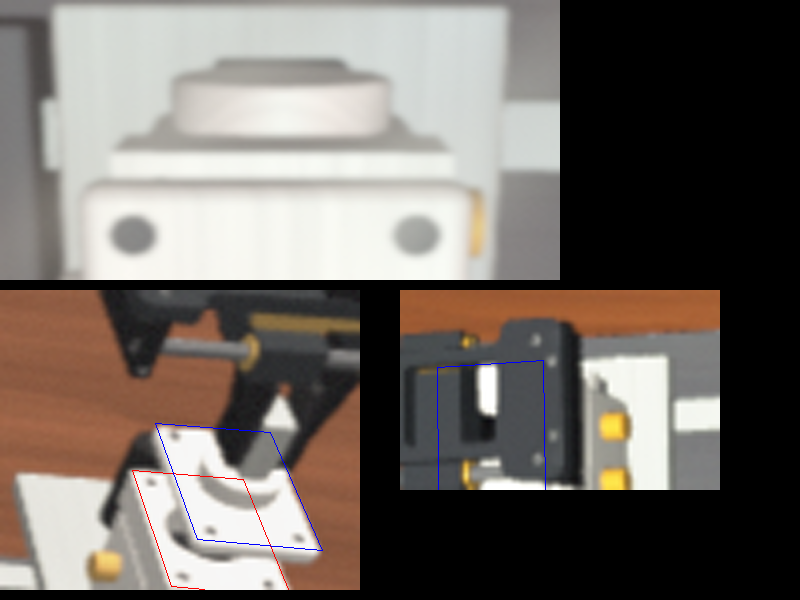

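The wrist crop shows the cover's flange above the pump's, parallel and nearly concentric. I'll check the numbers from the far edges and cover holes.

```bash
python3 - <<'E'
from h import *
np.set_printoptions(precision=4,suppress=True)
g=cv2.cvtColor(cv2.imread('pics/w6.png'),cv2.COLOR_BGR2GRAY).astype(float)
f=lambda u,v:(250+(u+.5)/4-.5,120+(v+.5)/3.5-.5)
z=get_obs()['position'][2]-.0646+.022
def q(n,h,pts):
    P=[ray('wrist',f(*p),h)[:2] for p in pts]; d=P[0]-P[1]; print(n,P,'mid',(P[0]+P[1])/2,np.linalg.norm(d),'yaw',np.degrees(np.arctan2(-d[0],d[1])))
q('pump far edge',.126,[(117,151),(448,151)])
q('cover holes',z,[(133,235),(417,235)])
q('cover far edge',z,[(83,188),(478,188)])
for r in range(3):
  vision.camera('scene'); print([x['centre'] for q in('bore','cover') for x in nets.spot_point('scene',q) if np.hypot(*(np.array(x['centre'])[:2]-[.53,.33]))<.03])
E
```

```text
pump far edge [array([0.5699, 0.3599]), array([0.5743, 0.3064])] mid [0.5721 0.3331] 0.05370990310760441 yaw 4.71715243763417
cover holes [array([0.5626, 0.3535]), array([0.5659, 0.3138])] mid [0.5642 0.3337] 0.03980746049953218 yaw 4.724311512580568
cover far edge [array([0.5697, 0.3608]), array([0.5742, 0.3063])] mid [0.5719 0.3336] 0.05470510106566891 yaw 4.720268240934952
[[0.5289, 0.3278, 0.1235], [0.528, 0.334, 0.1362], [0.5288, 0.325, 0.12]]
[[0.5316, 0.3287, 0.1206], [0.5289, 0.3348, 0.1341]]
[[0.529, 0.3265, 0.1242], [0.5295, 0.3307, 0.1354]]
```

The far edges agree within 0.5 mm with equal yaw, and the gap is about 11 mm. One small trim, a settle, a last check, then hand in.

>>> {"fn": "apply_moves", "kwargs": {"series": [{"offset": [0, -0.05, -0.1], "rot": [0, 0, 0]}, {"offset": [0, -0.05, -0.1], "rot": [0, 0, 0]}, {"offset": [0, -0.05, -0.1], "rot": [0, 0, 0]}, {"offset": [0, -0.05, -0.1], "rot": [0, 0, 0]}, {"offset": [0, -0.05, -0.1], "rot": [0, 0, 0]}, {"offset": [0, -0.05, -0.1], "rot": [0, 0, 0]}, {"offset": [0, -0.05, -0.1], "rot": [0, 0, 0]}, {"offset": [0, -0.05, -0.1], "rot": [0, 0, 0]}]}}

```text
time: 21.05
position: [0.5291, 0.3299, 0.2006]
tool_rot: [0.999, 0.041, 0.0, -0.0]
ft_force: [0.2, -0.0, -3.2]
grip_width: 0.0137
grip_force: 39.9
```

```bash
python3 - <<'E'
from h import *
o=get_obs();print(o['time'],o['position'],o['tool_rot'],o['grip_force'],o['ft_force'],np.abs(o['joint_velocities']).max())
print(hand_in())
E
```

```text
21.05 [0.52905807 0.32994663 0.20056274] [ 9.99149646e-01  4.12308665e-02  2.14395310e-05 -1.25426947e-05] 39.93654515594244 [ 0.17177891 -0.0151548  -3.22601235] 0.0017244593751084038
the job is handed in; nothing more can be done
None
```

The job is handed in at 21 s: the carriage is home against the left stop, and the oblong cover is held upright and still about 10 mm above the bore; the last wrist-camera check, before a final 0.5 mm trim, put it within 1 mm of centre with its flange in line (the scene-camera network put it about 4 mm further left).

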